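# Seat the drilling template on the bar's twin dowel pins and close the keeper

## Robot

A 6-joint arm with a two-finger parallel gripper is mounted at the origin on the work surface. World frame = base frame: x ahead of the robot, y to its left, z up, the work surface at z = 0. Lengths are in m, angles in rad, forces in N, time in s.
With the tool pointing down it reaches from about 0.35 to 0.975 m from the base axis. Payload 7.1 kg.
Tool frame: the origin (TCP) lies midway between the tips of the shut fingers; the grasp point (between the pads) lies 19 mm behind it; z points along the fingers, x is the direction in which the jaws open and shut, and the axes are right-handed (so a half turn about z gives the same grasp; the last joint's range is limited). The gripper opens to 88 mm and grips with 3 to 60 N. Pads are 20 mm wide; open, the fingers measure 115 mm over their backs; the gripper's body (75 mm by 178 mm) begins 61 mm behind the grasp point.
Start: joints at [-0.019, 0.423, 1.63, -0, 1.089, -0.019], TCP at [0.625, 0, 0.223] pointing down, gripper open.
Joint ranges: [-3, 3], [-0.9, 2.11], [0.09, 2.58], [-1.31, 4.45], [0.11, 2.69], [-2.54, 2.54]. Speed limits (rad/s): [2.39, 2.39, 3.01, 3.14, 3.14, 3.14].

## Interface

Orientations are given as a unit quaternion [w, x, y, z].
In Python, from station import move_pose, movel, movej, command_gripper, wait, inverse_kinematics, read_camera, camera_info, MotionError, job_done, get_time, get_joint_pos, get_qvel, get_effort, get_tcp_pos, get_ee_rot, get_ft_force, get_ft_torque, get_grip_width gives the robot as it stands. Calls block until the motion is done:
- move_pose(position, orientation): joint-space move of the TCP to a pose.
- movel(position, frame=None, v=0.15, until_force=None): straight line of the TCP; frame=None keeps the orientation; v is the mean speed in m/s. With until_force (N) it stops when the force on the tool has changed by that much, and returns True; else False.
- movej(angles): joint-space move.
- command_gripper(opening): opening from 0.0 (shut) to 1.0 (fully open); the grip force is fixed at half the most; returns when the fingers have stopped.
- wait(seconds).
- inverse_kinematics(position, orientation): joint angles nearest the present ones, or None.
- read_camera(name): name is "scene" or "side" or "wrist"; returns the picture (480x640x3 uint8, red, green, blue); there is no depth.
- camera_info(name): a dict with "intrinsics" (3x3 intrinsics, pixels), "T" (4x4, takes a point from camera to world coordinates); the wrist camera has in their place "tool_from_camera" (4x4, takes a point from camera to tool coordinates, whose origin is the TCP and whose axes are the tool frame's). Camera axes: x right, y up, looking along -z (the intrinsics and any distortion apply to the point x, -y, -z); pixel columns grow to the right and rows downward; lengths in m; the calibration is good to about 2 mm. A picture is of the moment at which its call begins: read the wrist's pose just before it. camera_info takes no time and is no camera call.
A pose or a line that the arm cannot do raises MotionError and nothing moves.
- job_done(): hands the job in, once; it reports no verdict.
Readings, each from a call of its own:
- get_time(): time.
- get_joint_pos(): joint angles.
- get_qvel(): joint speeds.
- get_effort(): joint torques, N m.
- get_tcp_pos(): TCP position.
- get_ee_rot(): TCP orientation.
- get_ft_force(): force on the tool from outside, world axes, zero at the start.
- get_ft_torque(): the same for the moment, N m.
- get_grip_width(): opening from 0.0 (shut) to 1.0 (fully open).
Only numpy, scipy, OpenCV 4.12 (cv2) and the standard library are available. Lean on these libraries where they do the work, as an engineer would, in place of code of your own. Each camera call takes 0.05 s, during which the arm holds its last target.

## Task

Pick up the flat drilling template by its block grip and hang it on the two dowel pins of the steel bar held in the fixture, both holes at once, feeling gently for the pins without forcing it, until it lies flush on the bar. Then swing the fixture's keeper fully round to its stop so that it covers the template's edge, and let go. Leave the other things on the bench where they are.

Things in the scene. Friction and masses are not known exactly. Their poses are not given: they have to be found in the camera images.
- template: Drilling template: aluminium plate 60 (x) by 150 (y) by 8 mm, two round through holes 12 mm in diameter at y = +55 and -55 mm, x = 0; in its middle a black upright block grip 24 (x) by 20 (y) mm, 45 mm tall (top 53 mm above the plate's underside). About 0.4 kg. Origin: centre of the underside, z up. Fits either way round. Starts flat on the bench.
- fixture: Fixture bolted to the bench: grey base 120 (x) by 200 (y) by 14 mm, two steel jaws (36 mm high, out to 42 mm either side in x) hold a steel bar 40 by 164 mm along y, flat top 44 mm above the bench. Origin: centre of the base's underside, z up. Seated, the template's underside lies on the bar, its y along the fixture's y, the pins sticking out 8 mm above the plate.
- seat (a point): Point of the fixture at the bar's top, 44 mm above the fixture's origin. Two dowel pins, 10 mm in diameter, 16 mm tall, tips chamfered 1.5 mm, stand on the bar at x = 0, 110 mm apart along y. The bar was clamped by hand and does not slip: the middle between the pins lies anywhere from -12 to +12 mm along y from this point, NOT measured. Axes as the fixture's.
- keeper (a joint): Swing keeper on an upright pivot at x = -52, y = 0 mm of the fixture (rad). 0: closed on its stop, its 36 mm arm points to the fixture's +x, 2 mm above the seated template's edge. Grows anticlockwise seen from above; near 1.5 the arm points to +y, clear of the template; limit 1.9. Arm 54 to 62 mm above the bench. Turns stiffly (0.06 N m), stays where left.
- keeper_knob (a point): Axis of the keeper's upright round black knob (14 mm in diameter, 62 to 100 mm above the bench), at 86 mm height. It stands on the keeper's tail, 55 mm from the pivot, opposite to the arm: at joint value q it lies at x = -52 - 55 cos q, y = -55 sin q mm of the fixture.
- glue_bottle: red bottle with white cap, 32 mm across and 100 mm tall, standing; bystander, origin at the centre of its underside
- flange: steel ring, 68 mm outside, 36 mm bore, 18 mm tall; bystander, origin at the centre of its underside
- dial_gauge: dial gauge lying face up, 58 mm across, 22 mm tall, with an 8 mm stem along its +x; bystander, origin under the dial's centre
- hex_key: dark L-shaped hex key lying flat, 6 mm thick, 95 by 28 mm; bystander
- wrench: steel wrench 170 mm long, lying flat; bystander
- bushing: brass flanged bushing, 32 mm across, 26 mm tall, standing; bystander, origin at the centre of its underside
Not all that is in view belongs to the job. What is meant by the template is not green, and is the smaller of those in its own colour.

How it is judged:
By the outcome, as a careful person would: the job done as asked, in the order asked, and still so for the second after the job is handed in, with the robot touching nothing.
It also fails if it takes over 72 s, if anything falls off the work surface, if the arm or the gripper's body presses on something with over 40 N, if the wrist force passes 120 N, or if a joint passes its speed limit or range.

## Working session

There is one attempt and no reset: what is moved stays moved. The work goes in short steps, each a Python script; the robot and the scene stay as the last script left them, time stands still between calls to the robot, and variables do not carry over. Pictures are saved under pics/ and viewed, and the job is handed in when it is done.

```bash
mkdir -p pics; ls; python3 - <<'E'
from station import *
import cv2,numpy as np
np.set_printoptions(precision=4,suppress=True)
for n in ["scene","side","wrist"]:
    im=read_camera(n); cv2.imwrite(f"pics/a_{n}.png",im[:,:,::-1]); print(n,camera_info(n))
print(get_time(),get_ee_rot(),get_tcp_pos())
E
```

```text
pics
scene {'intrinsics': array([[476.6692,   0.    , 318.4683],
       [  0.    , 476.6692, 237.5247],
       [  0.    ,   0.    ,   1.    ]]), 'T': array([[ 0.4001, -0.7865,  0.4704,  1.0296],
       [ 0.9164,  0.3514, -0.1919, -0.2099],
       [-0.0144,  0.5078,  0.8613,  1.114 ],
       [ 0.    ,  0.    ,  0.    ,  1.    ]])}
side {'intrinsics': array([[590.3104,   0.    , 329.2328],
       [  0.    , 590.3104, 235.7798],
       [  0.    ,   0.    ,   1.    ]]), 'T': array([[-0.8259,  0.3217, -0.4631, -0.099 ],
       [-0.5638, -0.4857,  0.6681,  0.8178],
       [-0.01  ,  0.8128,  0.5824,  0.8048],
       [ 0.    ,  0.    ,  0.    ,  1.    ]])}
wrist {'intrinsics': array([[350.5204,   0.    , 321.3288],
       [  0.    , 350.5204, 236.6178],
       [  0.    ,   0.    ,   1.    ]]), 'tool_from_camera': array([[ 1.    ,  0.0004, -0.0001, -0.0018],
       [ 0.0003, -0.9656, -0.2601, -0.0714],
       [-0.0002,  0.2601, -0.9656, -0.1623],
       [ 0.    ,  0.    ,  0.    ,  1.    ]])}
0.15 [-0.      1.      0.     -0.0006] [0.6246 0.     0.2221]
```

View pics/a_scene.png

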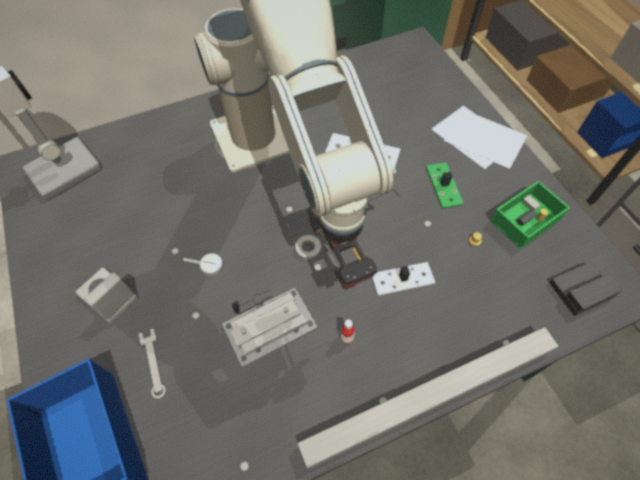

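View pics/a_side.png

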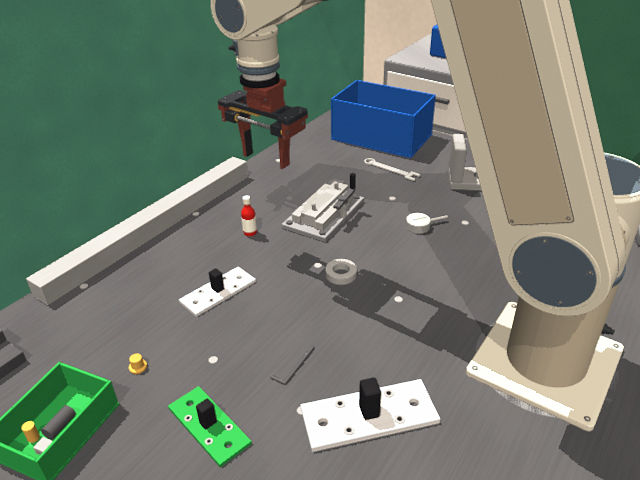

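View pics/a_wrist.png

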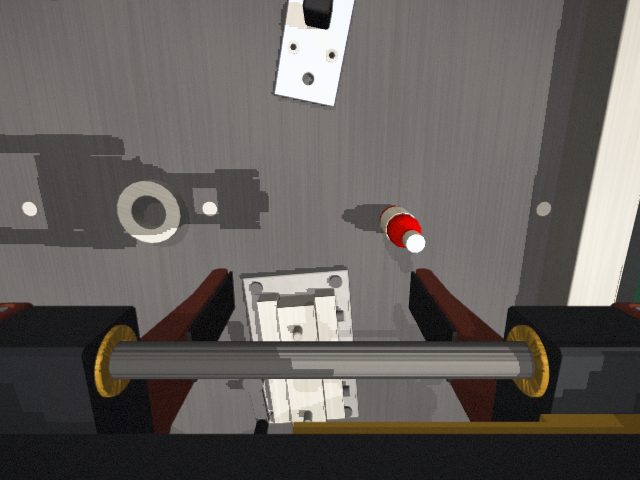

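Candidates for the template:
- Green plate: scene (445,185), side (208,420). Excluded by colour.
- Large white plate near the base: side (370,415), partly hidden in scene at about (390,155).
- Small white plate: scene (404,278), side (217,290). This is my choice, and I'll check its size next.

```bash
cat > h.py <<'E'
from station import *
import cv2,numpy as np
from scipy.spatial.transform import Rotation as R
np.set_printoptions(precision=4,suppress=True)
def q2R(q): return R.from_quat([q[1],q[2],q[3],q[0]]).as_matrix()
def campose(n):
    ci=camera_info(n)
    if n!="wrist": return ci["intrinsics"],np.array(ci["T"])
    T=np.eye(4);T[:3,:3]=q2R(get_ee_rot());T[:3,3]=get_tcp_pos()
    return ci["intrinsics"],T@ci["tool_from_camera"]
def cast(KT,uv,z):
    K,T=KT;uv=np.atleast_2d(uv).astype(float)
    d=np.c_[(uv[:,0]-K[0,2])/K[0,0],-(uv[:,1]-K[1,2])/K[1,1],-np.ones(len(uv))]@T[:3,:3].T
    return T[:3,3]+d*((z-T[2,3])/d[:,2])[:,None]
def proj(KT,P):
    K,T=KT;p=(np.atleast_2d(P)-T[:3,3])@T[:3,:3]
    return np.c_[K[0,2]+K[0,0]*p[:,0]/-p[:,2],K[1,2]-K[1,1]*p[:,1]/-p[:,2]]
def down(yaw): # tool x at world angle yaw, pointing down
    q=(R.from_euler('z',yaw)*R.from_quat([1,0,0,0])).as_quat(); return [q[3],q[0],q[1],q[2]]
E
python3 - <<'E'
from h import *
S=campose("scene");D=campose("side")
print("small scene",cast(S,[[373,277],[430,263],[436,284],[379,294],[404,270]],.008))
print("small side",cast(D,[[180,296],[237,267],[257,281],[197,313]],.008))
print("big side",cast(D,[[301,409],[430,381],[439,421],[312,447]],.008))
print("fix scene",cast(S,[[223,322],[294,290],[316,322],[245,363]],.014))
print("knob",cast(S,[[236,305]],.1),cast(D,[[352,178]],.1))
E
```

```text
small scene [[0.5903 0.1171 0.008 ]
 [0.6145 0.2706 0.008 ]
 [0.6728 0.254  0.008 ]
 [0.6387 0.1094 0.008 ]
 [0.605  0.1992 0.008 ]]
small side [[0.6692 0.2456 0.008 ]
 [0.6355 0.1099 0.008 ]
 [0.569  0.122  0.008 ]
 [0.6043 0.2627 0.008 ]]
big side [[0.2974 0.3336 0.008 ]
 [0.1479 0.1625 0.008 ]
 [0.099  0.2287 0.008 ]
 [0.2406 0.3817 0.008 ]]
fix scene [[ 0.5528 -0.2725  0.014 ]
 [ 0.5443 -0.0825  0.014 ]
 [ 0.6445 -0.0656  0.014 ]
 [ 0.6695 -0.2563  0.014 ]]
knob [[ 0.563  -0.2278  0.1   ]] [[ 0.549  -0.2148  0.1   ]]
```

```bash
python3 - <<'E'
import cv2
a=cv2.imread("pics/a_side.png")
b=cv2.resize(a[150:330,150:400],None,fx=3,fy=3,interpolation=cv2.INTER_CUBIC);cv2.imwrite("pics/b_side.png",b)
a=cv2.imread("pics/a_scene.png")
b=cv2.resize(a[250:370,200:450],None,fx=3.2,fy=3.2,interpolation=cv2.INTER_CUBIC);cv2.imwrite("pics/b_scene.png",b)
E
```

```text
(no output)
```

View pics/b_side.png

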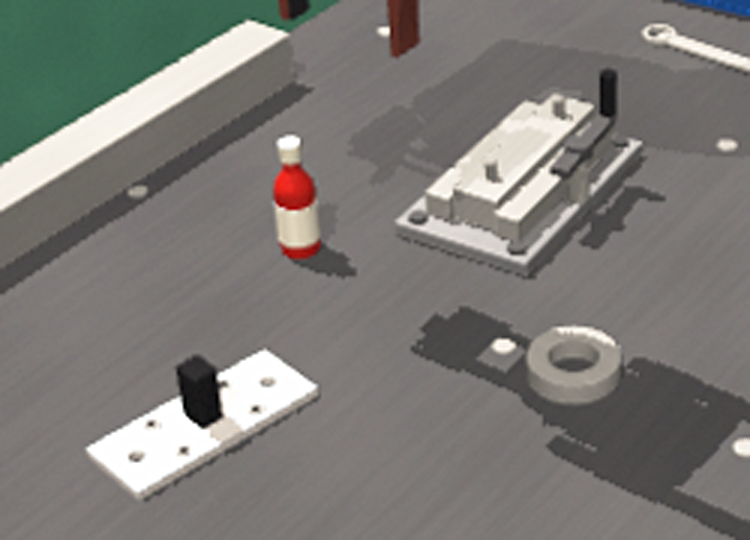

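View pics/b_scene.png

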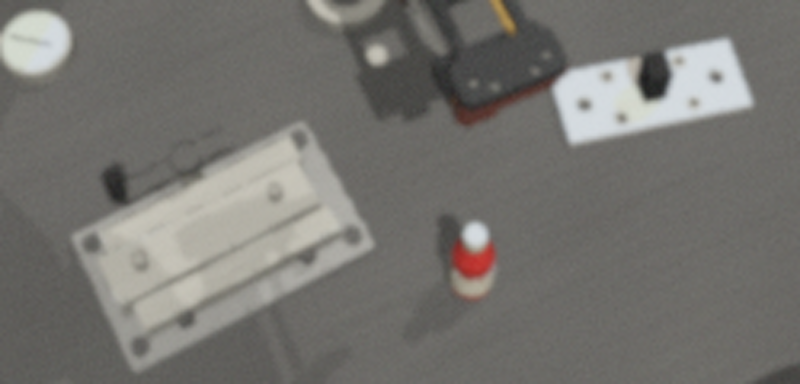

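The small white plate measures about 148 x 62 mm, and the big one about 225 mm long, so the small one at scene (404,278) is the template. Next I'll look at it and at the fixture with the wrist camera from above.

```bash
python3 - <<'E'
from h import *
import pickle
out={}
for n,p in [("fix",[0.605,-0.245,0.34]),("tmpl",[0.62,0.115,0.34])]:
    move_pose(p,down(0)); wait(.3)
    KT=campose("wrist"); im=read_camera("wrist"); out[n]=KT
    cv2.imwrite(f"pics/c_{n}.png",im[:,:,::-1])
pickle.dump(out,open("kt.pkl","wb")); print(get_time(),get_tcp_pos(),get_ft_force())
E
```

```text
3.2583 [0.6201 0.1143 0.34  ] [ 0.5794  0.5612 -0.477 ]
```

View pics/c_fix.png

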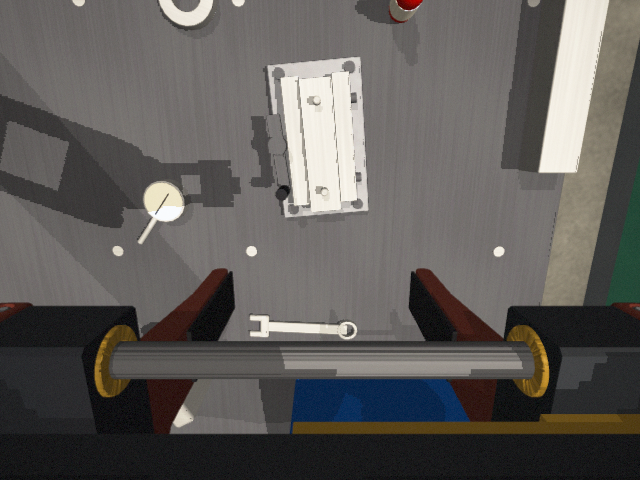

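View pics/c_tmpl.png

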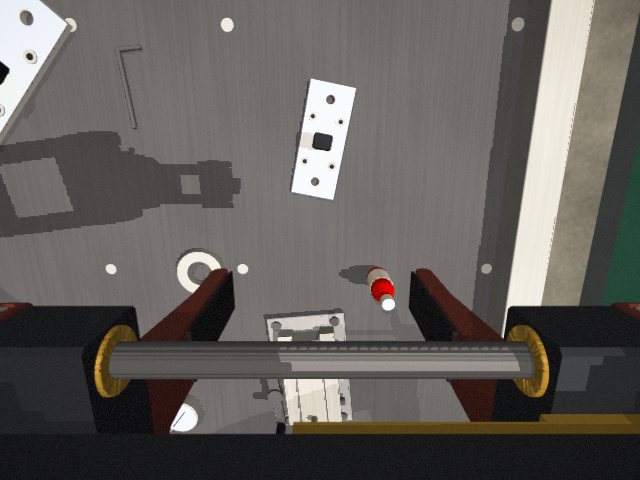

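The fixture view shows the pins at about (316,100) and (324,191), the knob at (284,192), and the keeper open. The template view shows the plate at (323,140) with its holes at (330,99) and (315,182). Next I'll measure these more exactly.

```bash
python3 - <<'E'
from h import *
import pickle
kt=pickle.load(open("kt.pkl","rb"))
im=cv2.imread("pics/c_tmpl.png")
hsv=cv2.cvtColor(im,cv2.COLOR_BGR2HSV)
m=((hsv[:,:,2]>170)).astype(np.uint8); m[:, :270]=0;m[:,380:]=0;m[:60]=0;m[215:]=0
m2=cv2.morphologyEx(m,cv2.MORPH_CLOSE,np.ones((25,25)))
c=max(cv2.findContours(m2,0,1)[0],key=cv2.contourArea); r=cv2.minAreaRect(c); print("rect",r)
box=cast(kt["tmpl"],cv2.boxPoints(r),.008); print(box); print("sides",np.linalg.norm(np.diff(box,axis=0),axis=1),"ctr",box.mean(0))
g=cv2.cvtColor(im,cv2.COLOR_BGR2GRAY)
hs=[]
for u,v in [(330,99),(315,182)]:
    w=g[v-8:v+9,u-8:u+9].astype(float); wt=np.clip(170-w,0,None); yy,xx=np.mgrid[-8:9,-8:9]; 
    wt[np.hypot(xx,yy)>7]=0
    hs.append((u+(wt*xx).sum()/wt.sum(),v+(wt*yy).sum()/wt.sum()))
H=cast(kt["tmpl"],hs,.008);print("holes",hs,H,np.linalg.norm(H[0]-H[1]),H.mean(0), "yaw",np.degrees(np.arctan2(H[0][1]-H[1][1],H[0][0]-H[1][0]))-90)
cv2.imwrite("pics/d_t.png",cv2.resize(im[70:210,270:375],None,fx=4,fy=4,interpolation=cv2.INTER_CUBIC))
im=cv2.imread("pics/c_fix.png")
cv2.imwrite("pics/d_f.png",cv2.resize(im[50:225,245:380],None,fx=3.4,fy=3.4,interpolation=cv2.INTER_CUBIC))
E
```

```text
rect ((321.80767822265625, 138.9615478515625), (46.283409118652344, 114.92406463623047), 11.309932708740234)
[[0.5712 0.1195 0.008 ]
 [0.6044 0.2662 0.008 ]
 [0.6638 0.2551 0.008 ]
 [0.6353 0.1065 0.008 ]]
sides [0.1504 0.0604 0.1513] ctr [0.6187 0.1869 0.008 ]
holes [(np.float64(330.4372553534423), np.float64(99.03085424821552)), (np.float64(314.77609046849756), np.float64(181.24135702746366))] [[0.6306 0.2406 0.008 ]
 [0.6093 0.1328 0.008 ]] 0.10990853677117038 [0.62   0.1867 0.008 ] yaw -11.213993611791807
```

View pics/d_t.png

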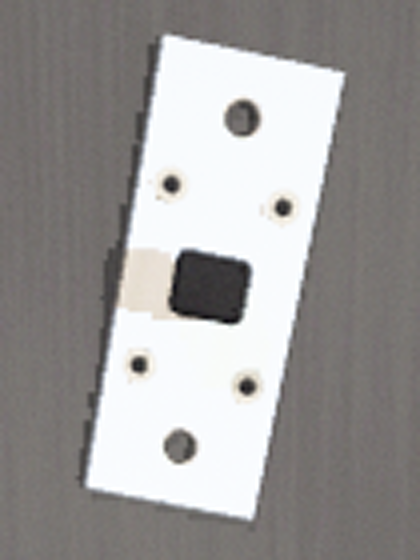

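View pics/d_f.png

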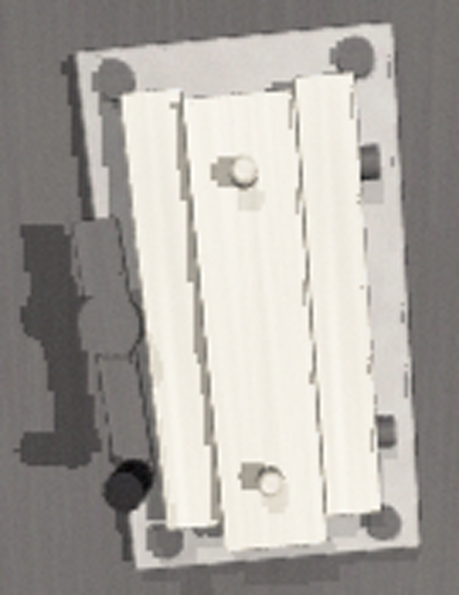

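```bash
python3 - <<'E'
from h import *
import pickle
kt=pickle.load(open("kt.pkl","rb"))["fix"]
f=lambda L:[[245+u/3.4,50+v/3.4] for u,v in L]
P=cast(kt,f([[243.5,171],[270,482]]),.06);print("pins",P,np.linalg.norm(P[0]-P[1]),P.mean(0),np.degrees(np.arctan2(*(P[0]-P[1])[1::-1]))-90)
d=P[0]-P[1];print("yaw",np.degrees(np.arctan2(d[1],d[0]))-90)
C=cast(kt,f([[78,52],[391,25],[419,545],[139,569]]),.014);print(C,C.mean(0),np.linalg.norm(np.diff(C,axis=0),axis=1))
for a,b in((0,3),(1,2)):
    d=C[a]-C[b];print(np.degrees(np.arctan2(d[1],d[0]))-90)
for a,b in((0,1),(3,2)):
    d=C[b]-C[a];print(np.degrees(np.arctan2(d[1],d[0])))
print("knob",cast(kt,f([[123,489]]),.1), "pivot",cast(kt,f([[110,322]]),.062))
E
```

```text
pins [[ 0.5976 -0.1246  0.06  ]
 [ 0.6072 -0.2328  0.06  ]] 0.10861464487154013 [ 0.6024 -0.1787  0.06  ] 5.055899701449761
yaw 5.055899701449761
[[ 0.5351 -0.0779  0.014 ]
 [ 0.6521 -0.0686  0.014 ]
 [ 0.6695 -0.2652  0.014 ]
 [ 0.553  -0.2755  0.014 ]] [ 0.6024 -0.1718  0.014 ] [0.1174 0.1974 0.117 ]
5.167545675977763
5.078503714591548
4.555022483115165
5.054080947779485
knob [[ 0.5571 -0.2298  0.1   ]] pivot [[ 0.5498 -0.1754  0.062 ]]
```

```bash
python3 - <<'E'
from h import *
y=np.radians(-11.2)
move_pose([0.62,0.1868,0.12],down(y))
movel([0.62,0.1868,0.016],v=.1); wait(.2)
print("pre",get_ft_force(),get_tcp_pos())
command_gripper(0.0); wait(.2); print("w",get_grip_width()*88,get_ft_force(),get_ft_torque())
movel([0.62,0.1868,0.19],v=.12); wait(.3)
print(get_grip_width()*88,get_ft_force(),get_ft_torque(),get_time())
KT=campose("wrist");im=read_camera("wrist");cv2.imwrite("pics/e_held.png",im[:,:,::-1])
import pickle;pickle.dump(KT,open("kt2.pkl","wb"))
E
```

```text
pre [ 0.7157 -0.2894  0.1972] [0.6204 0.1869 0.0167]
w 24.18037082662841 [ 1.6503 -0.0923 -1.7215] [-0.0675 -0.3558  0.0243]
23.954208418977217 [-0.1778  0.9043 -4.3613] [ 0.0189 -0.0209  0.0323] 8.675
```

View pics/e_held.png

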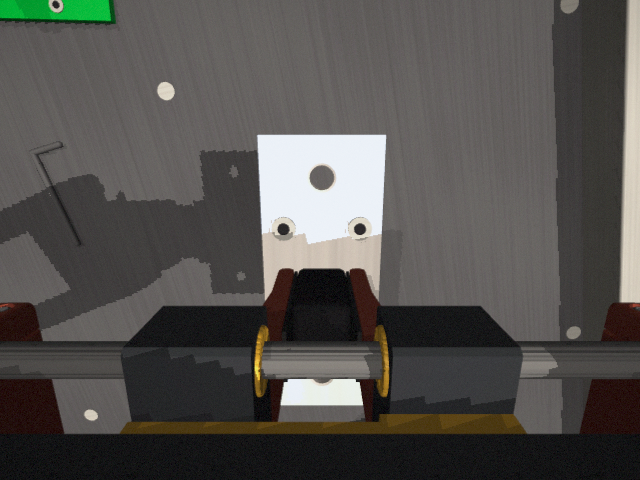

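The template is held straight, and its near hole is at (322,178). I'll compute the plate's offset in the tool frame.

```bash
python3 - <<'E'
from h import *
ci=camera_info("wrist");K,T=ci["intrinsics"],np.array(ci["tool_from_camera"])
g=cv2.cvtColor(cv2.imread("pics/e_held.png"),cv2.COLOR_BGR2GRAY)
m=(g[150:205,295:350]<190).astype(np.uint8)
c=max(cv2.findContours(m,0,1)[0],key=cv2.contourArea);(u,v),ax,an=cv2.fitEllipse(c);print(u+295,v+150,ax)
print("hole tool",cast((K,T),[[u+295,v+150]],.0087))
print("edges",cast((K,T),[[258,135],[386,135],[262.5,230],[380,260]],.0087))
for r in(150,165,225): 
    x=np.where(g[r]>200)[0];x=x[(x>240)&(x<400)];print(r,x.min(),x.max()+1,cast((K,T),[[x.min(),r],[x.max()+1,r]],.0087)[:,:2].ravel())
E
```

```text
321.56362533569336 177.20789527893066 (24.233753204345703, 24.416412353515625)
hole tool [[-0.0017 -0.0547  0.0087]]
edges [[-0.0315 -0.0743  0.0087]
 [ 0.0285 -0.0743  0.0087]
 [-0.0314 -0.0285  0.0087]
 [ 0.0284 -0.0125  0.0087]]
150 258 385 [-0.0318 -0.0675  0.0283 -0.0675]
165 259 385 [-0.0317 -0.0605  0.0287 -0.0605]
225 262 382 [-0.0315 -0.031   0.0286 -0.031 ]
```

```bash
python3 - <<'E'
from h import *
import pickle
y=np.radians(5.05); out=[]
move_pose([0.61,-0.05,0.19],down(y))
ey=np.array([-np.sin(y),np.cos(y)])
for i,p in enumerate([[0.5976+.0016,-0.1246],[0.6072+.0016,-0.2328]]):
    q=np.array(p)-.112*ey
    movel([q[0],q[1],0.165],v=.15); wait(.3)
    KT=campose("wrist");im=read_camera("wrist");cv2.imwrite(f"pics/f{i}.png",im[:,:,::-1]);out.append(KT)
    cv2.imwrite(f"pics/f{i}c.png",cv2.resize(im[0:140,220:420,::-1],None,fx=4,fy=4,interpolation=cv2.INTER_CUBIC))
pickle.dump(out,open("kt3.pkl","wb"));print(get_time(),get_ft_force())
E
```

```text
12.6417 [-0.1668  0.1031 -5.9677]
```

View pics/f0c.png

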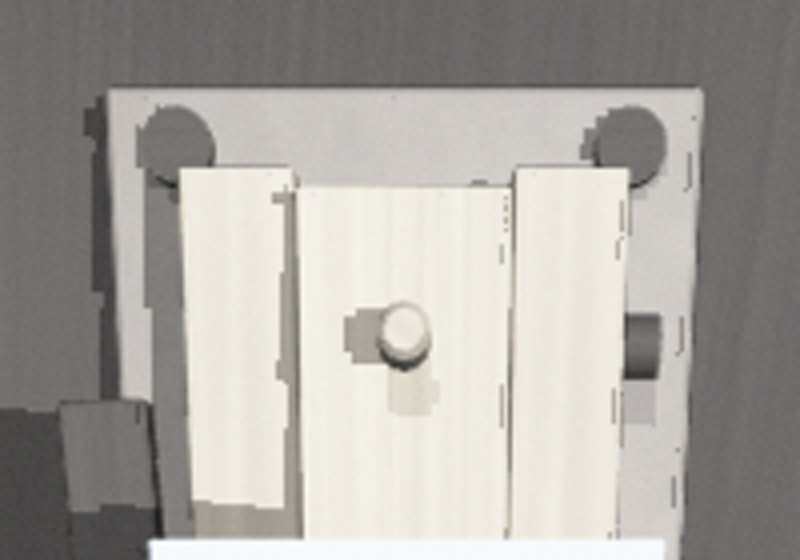

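View pics/f1c.png

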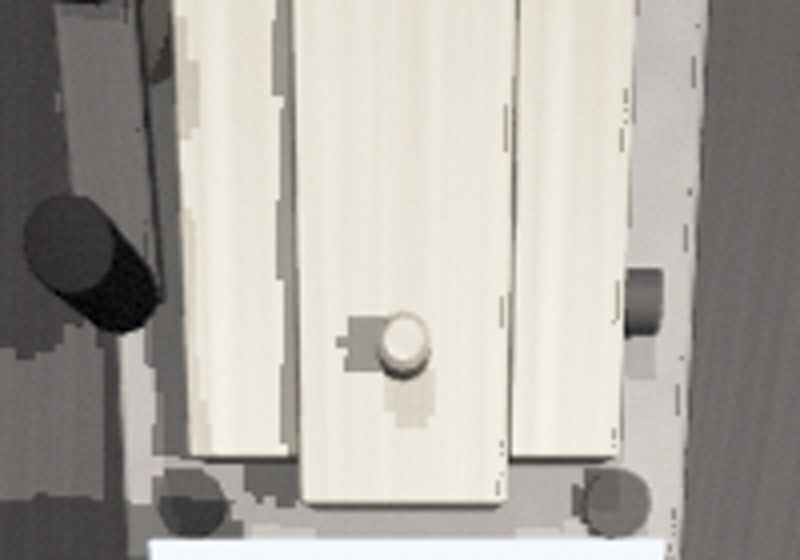

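Both close views show the pin-top discs, f0 at about (321.1,82.7) and f1 at about (321.3,84.8). The knob top is in f1 at about (237,60).

```bash
python3 - <<'E'
from h import *
import pickle
k=pickle.load(open("kt3.pkl","rb"))
a=cast(k[0],[[320.9,82.7]],.06)[0];b=cast(k[1],[[321.1,84.8]],.06)[0];d=a-b
print(a,b,np.linalg.norm(d),np.degrees(np.arctan2(d[1],d[0]))-90)
y=np.arctan2(d[1],d[0])-np.pi/2
off=np.array([-.0016,.0003]) # tool
w=np.array([[np.cos(y),np.sin(y)],[np.sin(y),-np.cos(y)]])@off
print("mid",(a+b)/2,"TCP",((a+b)/2)[:2]-w)
print("knob",cast(k[1],[[220+70/4,244/4]],.1),"corners",cast(k[0],[[220+108/4,90/4],[220+703/4,90/4]],.014))
print(k[0][1][:3,3])
E
```

```text
[ 0.5973 -0.1242  0.06  ] [ 0.6071 -0.2335  0.06  ] 0.10967790852383441 5.15615868623172
mid [ 0.6022 -0.1789  0.06  ] TCP [ 0.6038 -0.1784]
knob [[ 0.5572 -0.2307  0.1   ]] corners [[ 0.5342 -0.0783  0.014 ]
 [ 0.652  -0.0679  0.014 ]]
[ 0.6011 -0.1646  0.3274]
```

```bash
python3 - <<'E'
from h import *
y=np.radians(5.1)
movel([0.6038,-0.1784,0.165],frame=down(y),v=.15)
movel([0.6038,-0.1784,0.084],v=.08); wait(.3); print(get_tcp_pos(),get_ft_force(),get_ft_torque())
h=movel([0.6038,-0.1784,0.0615],v=.012,until_force=4); print(h,get_tcp_pos(),get_ft_force(),get_ft_torque(),get_time())
KT=campose("wrist");im=read_camera("wrist");cv2.imwrite("pics/g.png",im[:,:,::-1])
E
```

```text
[ 0.604  -0.1784  0.0844] [-0.3183 -0.0114 -4.9746] [-0.0039  0.0416 -0.0452]
False [ 0.6038 -0.1784  0.0616] [ 0.1838  0.0653 -5.2666] [ 0.0209 -0.0103 -0.0433] 17.3833
```

View pics/g.png

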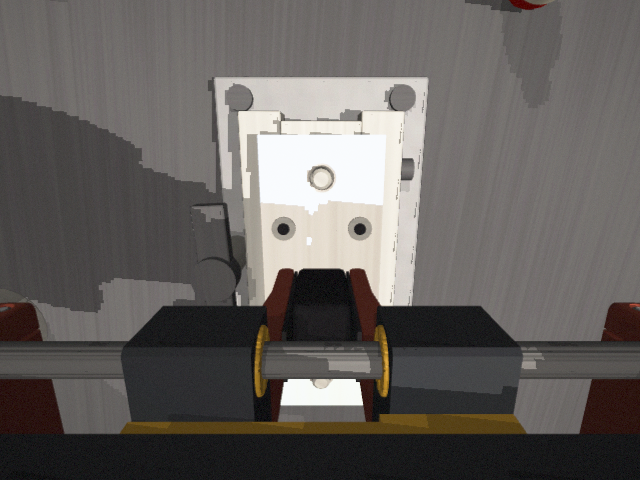

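Both pins entered freely, and the near pin shows in its hole at (321,178). I'll seat the plate with a light touch, release with a partial opening, and retreat.

```bash
python3 - <<'E'
from h import *
h=movel([0.6038,-0.1784,0.0575],v=.01,until_force=4); wait(.1); print(h,get_tcp_pos(),get_ft_force(),get_ft_torque())
command_gripper(0.42); wait(.3); print(get_grip_width()*88,get_ft_force(),get_tcp_pos())
movel([0.6038,-0.1784,0.16],v=.12)
movel([0.6075,-0.29,0.20],v=.2); wait(.3)
KT=campose("wrist");im=read_camera("wrist");cv2.imwrite("pics/h.png",im[:,:,::-1])
im=read_camera("side");cv2.imwrite("pics/hs.png",cv2.resize(im[150:260,260:400,::-1],None,fx=5,fy=5,interpolation=cv2.INTER_CUBIC))
import pickle;pickle.dump(KT,open("kt4.pkl","wb"));print(get_time())
E
```

```text
True [ 0.604  -0.1785  0.06  ] [0.4803 0.5136 6.0149] [ 0.0868  0.0686 -0.0188]
36.98665558371363 [-0.1626  0.5605  0.227 ] [ 0.6026 -0.178   0.0585]
20.7
```

View pics/h.png

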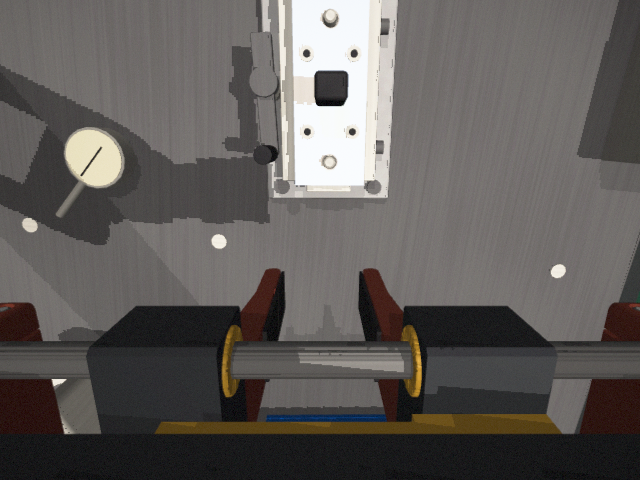

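View pics/hs.png

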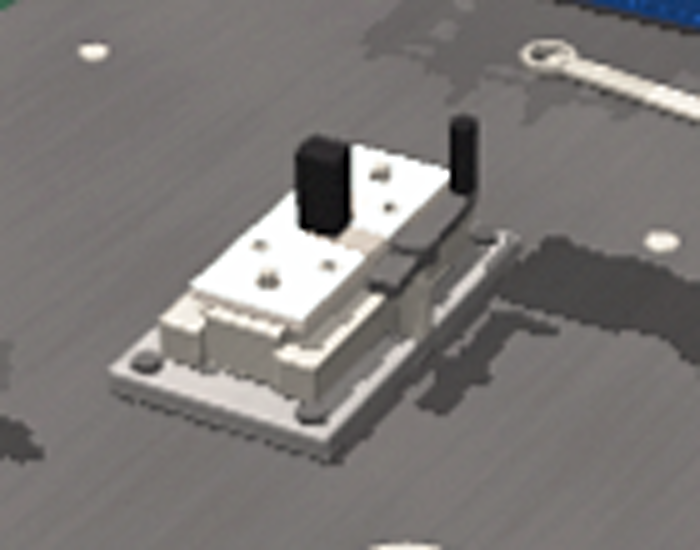

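The template is flush, with both pins through and the keeper clear of the plate. Next I'll cage the knob loosely between the fingers and lead it round the arc.

```bash
cat >> h.py <<'E'
FY=np.radians(5.1); F=np.array([0.6038,-0.1722])
def knob(q,r=.055):
    l=np.array([-.052-r*np.cos(q),-r*np.sin(q)]); c,s=np.cos(FY),np.sin(FY)
    return F+np.array([c*l[0]-s*l[1],s*l[0]+c*l[1]])
def kyaw(q): return FY+q-np.pi/2
E
python3 - <<'E'
from h import *
q0=1.607; p=knob(q0); print(p)
movel([*p,.16],frame=down(kyaw(q0)),v=.15)
h=movel([*p,.078],v=.06,until_force=5); print("down",h,get_tcp_pos(),get_ft_force())
if not h:
    command_gripper(.25); wait(.1); print(get_grip_width()*88,get_ft_force(),get_time())
    for q in np.linspace(q0,0.05,10)[1:]:
        h=movel([*knob(q),.078],frame=down(kyaw(q)),v=.06,until_force=8)
        print(round(q,2),h,get_ft_force(),get_tcp_pos())
        if h: break
KT=campose("wrist");im=read_camera("wrist");cv2.imwrite("pics/i.png",im[:,:,::-1]);print(get_time())
E
```

```text
[ 0.5589 -0.2314]
down False [ 0.5591 -0.2315  0.0784] [ 0.1873  1.1868 -0.1049]
21.908088628606667 [-0.458   0.0279 -0.0831] 23.5083
1.43 False [0.1093 0.7362 0.5678] [ 0.5493 -0.2318  0.078 ]
1.26 False [-0.2168  0.6691  0.2826] [ 0.54   -0.2305  0.078 ]
1.09 False [0.9928 0.0957 0.3031] [ 0.5311 -0.2276  0.078 ]
0.92 False [ 0.4259 -0.0819 -0.062 ] [ 0.5226 -0.2232  0.078 ]
0.74 False [ 0.178  -0.0918 -0.5723] [ 0.5151 -0.2175  0.078 ]
0.57 False [ 0.1562 -0.6203 -0.3455] [ 0.5087 -0.2105  0.078 ]
0.4 False [-0.3127 -0.387  -0.0141] [ 0.5035 -0.2025  0.078 ]
0.22 False [-0.338  -0.5115  0.4675] [ 0.4998 -0.1938  0.078 ]
0.05 False [-0.9779 -0.6171 -0.7823] [ 0.4976 -0.1846  0.078 ]
26.4833
```

View pics/i.png

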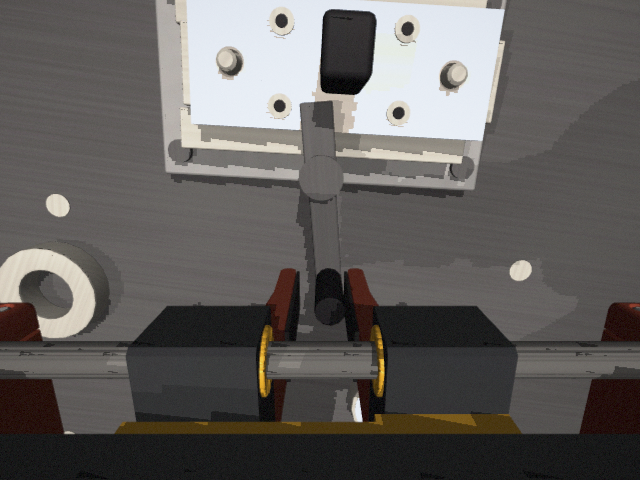

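The keeper follows the cage, and its arm now lies over the plate edge at about (318,115). I'll press on to the stop with a force limit.

```bash
python3 - <<'E'
from h import *
f0=get_ft_force()
h=movel([*knob(-.22),.078],frame=down(kyaw(-.05)),v=.015,until_force=5); p=get_tcp_pos()
wait(.1); print(h,p,get_ft_force(),f0,"q_tcp",np.arcsin((knob(0)-p[:2])@np.array([-np.sin(FY),np.cos(FY)])/.055))
wait(.2)
command_gripper(.42); wait(.2); print(get_grip_width()*88,get_ft_force())
p=get_tcp_pos()
movel([p[0],p[1],.17],v=.12)
movel([p[0]-.05,p[1],.20],v=.12); wait(.3)
KT=campose("wrist");im=read_camera("wrist");cv2.imwrite("pics/j.png",im[:,:,::-1])
im=read_camera("side");cv2.imwrite("pics/js.png",cv2.resize(im[150:260,260:400,::-1],None,fx=5,fy=5,interpolation=cv2.INTER_CUBIC))
import pickle;pickle.dump(KT,open("kt5.pkl","wb"));print(get_time())
E
```

```text
True [ 0.4973 -0.1771  0.0779] [ 0.2284 -3.9903  1.4785] [-0.1272 -0.9449  0.126 ] q_tcp -0.08366345831481528
36.89949141610373 [0.3775 0.4469 0.4505]
30.0167
```

View pics/j.png

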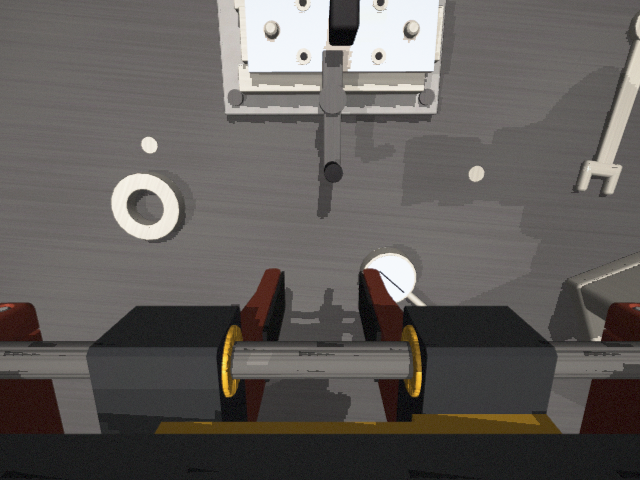

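View pics/js.png

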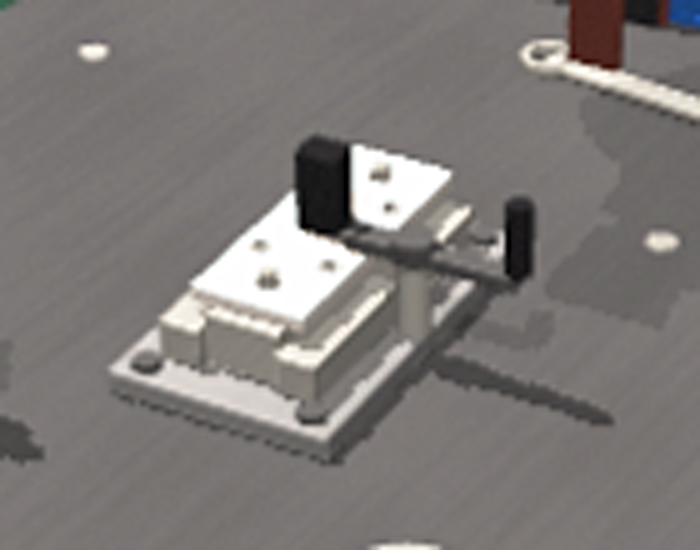

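```bash
python3 - <<'E'
from h import *
print(get_time(),get_ft_force(),get_qvel()); job_done()
E
```

```text
30.0167 [-0.0169  0.7268 -0.1936] [-0.0011 -0.0025  0.003  -0.0006  0.0005 -0.0003]
the job is handed in; nothing more can be done
```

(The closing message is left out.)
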